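Stop the roller line, take its gate out, reset the stop

ROBOT

A 7-joint arm with a two-finger parallel gripper is mounted at the origin on the work surface. World frame = base frame: x ahead of the robot, y to its left, z up, the work surface at z = 0. Lengths are in m, angles in rad, forces in N, time in s.
With the tool pointing down it reaches from about 0.4 to 0.925 m from the base axis. Payload 4.1 kg.
Tool frame: the origin (TCP) lies on the centre line of the jaws, within the pads' length; the fingertips stand 14 mm ahead of it and the grasp point (between the pads) lies 5 mm behind it (tcp_to_tips is the distance from the TCP to the fingertips, in m); z points along the fingers, x is the direction in which the jaws open and shut, and the axes are right-handed (so a half turn about z gives the same grasp; the last joint's range is limited). The gripper opens to 85 mm and grips with 20 to 120 N. Pads are 22 mm wide; open, the fingers measure 114 mm over their backs; the gripper's body (76 mm by 85 mm) begins 54 mm behind the grasp point. The pads swing forward as they close: fully open they stand 13 mm farther back than shut.
Start: joints at [-1.404, 0.398, 0.045, 1.537, -0.019, 1.207, -0.051], TCP at [0.171, 0.627, 0.245] pointing down, gripper open.
Joint ranges: [-2.82, 2.82], [-0.49, 2.23], [-1.37, 1.46], [0, 2.46], [-1.36, 4.5], [0.23, 2], [-2.94, 2.94]. Speed limits (rad/s): [2.57, 2.57, 3.14, 3.14, 3.14, 3.14, 3.14].

INTERFACE

Orientations are given as a rotation vector (axis times angle).
In Python, from workcell import * gives the robot as it stands.
- The arm moves only by the shell command python3 -m crank 'ROWS'. ROWS is JSON, a list of rows, each an object with "grip": the gripper command: -1 is fully open, 1 is shut, values between are in proportion; "dp": the shift along the tool's x, y, z in cm, a list of three; "dr": the turn, a rotation vector about the tool's x, y, z in degrees, a list of three. A call has 1 to 20 rows; each row is the pose to reach, as a shift and turn from the pose measured when the call began, along the tool's axes at that moment; what a row does not reach only later rows make up. A row lasts 1/8 s, in which the tool goes at most 62.5 mm and 10.7 degrees, less where a joint would pass 70% of its speed; a pose out of reach is approached as far as the arm can. A call with a gripper value outside its range is refused whole. The fingers move at their own pace and stop on an object; the grip force is fixed at half the most. Time passes only in rows, so rows that repeat a pose let the fingers close. It gives the time, the measured TCP pose, the force and the opening at its end, in the units of the state.
- get_state(): the state, without advancing time (a new reading comes with each control period).
- capture(name): name is "side" or "top"; returns a dict with "image" (384x512x3 uint8, red, green, blue), "depth" (384x512 float32, m along the optical axis (not along the pixel's ray), 0 where there is no reading), "fov_y" (degrees; the focal length in pixels is half the picture's height over the tangent of half this angle, whatever the lens; pixels are square), "cx", "cy" (the principal point, pixels), "R" (3x3) and "t" (3): a world point X has camera coordinates R X + t. Camera axes: x right, y down, z forward; pixel columns grow to the right and rows downward; lengths in m; the calibration is good to about 2 mm. A picture is of the moment at which its call begins.
- sign_off(): hands the job in, once; it reports no verdict.
Trained networks look in the newest picture that a camera, given by its name, has taken for a name from the list of things; names that differ only in an ending like _2 or _b are one class to them, and where a whole thing is asked for, a point or a joint stands for the part that bears it (a point fixed in the world has none). Each returns a list of dicts, best first, with "score" (0 to 1); they miss things now and then, are a little off and sometimes report something else, mostly with a low value. They report only what shows in the picture. A call takes as long as a camera call.
- look_for(camera, target): "bbox" ([left, top, right, bottom] as shares, 0 to 1, of the picture: columns of its width, rows of its height, round what is visible of it).
- spot_point(camera, target): "centre" ([column, row] as shares, 0 to 1, of the picture: columns of its width, rows of its height: a listed point, or the origin of a listed thing).
The state is a dict: "time": time; "q": joint angles; "qd": joint speeds; "joint_torque": joint torques, N m; "tool_pos": TCP position; "tool_rot": TCP orientation; "contact_force": force on the tool from outside, world axes, zero at the start; "ft_torque": the same for the moment, N m; "gripper_width": finger opening in m.
Only numpy, scipy, OpenCV 4.12 (cv2) and the standard library are available. Lean on these libraries where they do the work, as an engineer would, in place of code of your own. Each camera call takes 0.05 s, during which the arm holds its last target. There are 200 camera calls.

TASK

Open the roller line in the storeroom: press the red mushroom stop right down until it latches and let go of it, then lift the yellow gate plate up out of its holder and lean it, same way up, foot on the bench, at a stable slant (10 to 30 degrees from upright) against the front of the black crate of fittings, and let go. Only then turn the mushroom clockwise until it springs back up, and let go. Do not drop the plate flat, and leave everything else where it stands.

Things in the scene. Friction and masses are not known exactly. Their poses are not given: they have to be found in the camera images.
- stopbox: fixed grey and black control box 140 mm wide, about 130 mm deep and 125 mm high, whose top face slopes down towards the robot; carries the red mushroom. Origin at the middle of its underside on the bench, x axis horizontal from its low front edge to its high back
- stop_face (a point): fixed point on the middle of the sloping face (140 x 140 mm), on the mushroom's axis. Axes are the box's own (z vertical): the face's outward normal leans 0.6 rad (34 degrees) from vertical towards the box's own -x, so it is (-sin 0.6, 0, cos 0.6) in these axes
- mushroom_top (a point): middle of the top of the red mushroom head; its z axis points outwards along the mushroom's axis (the face's normal); it moves and turns with the head. Head: 40 mm across, round, 17 mm high with an 11 mm straight side, its top 43 mm out from the face when up, about 36 mm when latched; below it a black collar 30 mm across reaches 14 mm out from the face. White arrows on top show clockwise
- plunger (a joint): how far the mushroom is pressed in, m, along its axis: 0 up, 0.009 at its hard stop. Springy, about 2 N at first to 6 N at the bottom; latches by itself when pressed all the way to the stop and then rests at about 0.007 to 0.0075
- mushroom (a joint): turn of the mushroom in rad: 0 at rest, grows clockwise seen from outside looking at the face, up to 1.3. While latched, a turn of about 0.65 rad frees it (turn it to about 1.0); it springs up when the grip lets it and then turns back to 0 by itself. Needs less than 0.15 N m
- gate: loose yellow plate with black stripes, 0.2 kg: 12 mm thick (own x), 110 mm wide (own y), 160 mm tall (own z, up). Origin at its centre. At the start it stands upright in the holder on the roller line, its foot 64 mm above the bench; its lower 46 mm are between guides with about 1 mm play, so it must go up at least 50 mm to come free
- gate_foot (a point): middle of the gate plate's lower edge, 80 mm below its centre along its own z
- holder: fixed dark steel clip-on holder across the blue roller line, guides up to 110 mm above the bench, only at the two side edges of the plate. Origin on the bench below the middle of the plate at the start, x along the line
- crate: fixed black open crate of fittings, 250 mm deep, 220 mm wide, 90 mm high. Origin on the bench at the foot of the middle of its front face; that face is vertical, at own x = 0, and looks to own -x, towards the robot; the crate lies at own x 0 to 250 mm, its rim is 6 mm thick and its contents stay below the rim. Clear bench in front of it
- carton_mid (a point): brown cardboard carton 100 x 120 x 60 mm waiting on the rollers behind the gate; point at its centre; leave it
- tape_mid (a point): roll of orange tape, 90 mm across, 24 mm high, flat on the bench; point at its centre; leave it
- wrench_grip (a point): steel wrench lying flat on the bench; point on its handle; leave it
- jar_mid (a point): amber jar, 64 mm across, 85 mm high; point at its centre; leave it
- mug_rim (a point): blue mug, 80 mm across, 90 mm high; point at the centre of its mouth; leave it
- coupler_center (a point): brass pipe coupler standing upright, 40 mm across, 50 mm high; point at its centre; leave it

How it is judged:
By the outcome, as a careful person would: the job done as asked, in the order asked, and still so for the second after the job is handed in, with the robot touching nothing.
It also fails if it takes over 64 s, if anything falls off the work surface, if the arm or the gripper's body presses on something with over 40 N, if the wrist force passes 120 N, or if a joint passes its speed limit or range.

## Working session

There is one attempt and no reset: what is moved stays moved. The work goes in short steps, Python scripts to look and compute and a shell command to move; the robot and the scene stay as the last step left them, time stands still between calls to the robot, and variables do not carry over. Pictures are saved under pics/ and viewed, about 8 in all and at most 12, crops included, and the job is handed in when it is done.

```bash
mkdir -p pics; ls; cat > h.py <<'E'
from workcell import *
import numpy as np, cv2
from scipy.spatial.transform import Rotation as Rn
def f(c): return c["image"].shape[0]/2/np.tan(np.radians(c["fov_y"])/2)
def cloud(c):
    d=c["depth"];v,u=np.mgrid[:d.shape[0],:d.shape[1]];k=f(c)
    P=np.stack([(u-c["cx"])/k*d,(v-c["cy"])/k*d,d],-1)
    W=(P-c["t"])@c["R"]; W[d<=0]=np.nan
    return W
def proj(c,X):
    p=c["R"]@np.asarray(X)+c["t"];k=f(c);return p[:2]/p[2]*k+[c["cx"],c["cy"]]
def ray(c,uv):
    d=np.array([(uv[0]-c["cx"])/f(c),(uv[1]-c["cy"])/f(c),1]);R=np.array(c["R"])
    return -R.T@c["t"],R.T@d/np.linalg.norm(d)
def tri(c1,a,c2,b):
    o1,d1=ray(c1,a);o2,d2=ray(c2,b)
    s=np.linalg.lstsq(np.stack([d1,-d2],1),o2-o1,rcond=None)[0]
    p,q=o1+s[0]*d1,o2+s[1]*d2;return (p+q)/2,np.linalg.norm(p-q)
E
python3 - <<'E'
from h import *
np.set_printoptions(precision=4,suppress=True)
C={n:capture(n) for n in("side","top")}
for n in C:
    c=C[n];print(n,c["fov_y"],-np.array(c["R"]).T@c["t"],np.array(c["R"])[2],"cx",c["cx"],c["cy"])
    np.savez(n+"0.npz",**c)
cv2.imwrite("pics/a.png",cv2.cvtColor(np.vstack([C["side"]["image"][:, :],C["top"]["image"]])[:, :],cv2.COLOR_RGB2BGR)) if 0 else [cv2.imwrite(f"pics/{n}0.png",C[n]["image"][...,::-1]) for n in C]
for t in "stopbox stop_face mushroom_top gate gate_foot holder crate carton_mid tape_mid wrench_grip jar_mid mug_rim coupler_center".split():
    r={n:spot_point(n,t) for n in C};p={}
    for n in C:
        if r[n]:
            p[n]=np.array(r[n][0]["centre"])*[512,384]
    o=[(n,p[n].round(0),round(r[n][0]["score"],2)) for n in p]
    if len(p)==2:o.append(tri(C["side"],p["side"],C["top"],p["top"]))
    print(t,o)
s=get_state();print(s)
E
```

```text
pics
side 46.89795016240478 [ 0.3771 -1.0056  1.0295] [ 0.0896  0.7296 -0.678 ] cx 262.1315814015473 199.4074269770936
top 42.48117312738472 [ 0.2524 -0.0044  1.4075] [ 0.2068  0.0086 -0.9783] cx 254.94209263442514 186.3065145872876
stopbox [('side', array([266., 156.]), 0.94), ('top', array([143., 175.]), 0.98), (array([0.5606, 0.3337, 0.0081]), np.float64(0.002699636890071674))]
stop_face [('side', array([263., 141.]), 0.69), ('top', array([135., 169.]), 0.95), (array([0.557 , 0.3437, 0.0734]), np.float64(0.010991773394966846))]
mushroom_top [('side', array([262., 132.]), 0.57), ('top', array([132., 173.]), 0.68), (array([0.5443, 0.3382, 0.1156]), np.float64(0.004415489476936659))]
gate [('side', array([271., 180.]), 0.76), ('top', array([253., 186.]), 0.57), (array([0.525 , 0.0107, 0.1577]), np.float64(0.013281962395281363))]
gate_foot [('side', array([270., 199.]), 0.83), ('top', array([247., 189.]), 0.93), (array([0.5278, 0.0287, 0.0647]), np.float64(0.0004384328690293969))]
holder [('side', array([269., 216.]), 0.61), ('top', array([249., 197.]), 0.62), (array([ 0.5214,  0.0245
[... 825 characters left out ...]
'top', array([417., 249.]), 0.84)]
coupler_center [('side', array([236., 300.]), 0.79), ('top', array([368., 250.]), 0.74), (array([ 0.3827, -0.3162,  0.0359]), np.float64(0.0029970019869528107))]
{'time': 1.4, 'q': array([-1.404 ,  0.3984,  0.0451,  1.5366, -0.0187,  1.2069, -0.0507]), 'qd': array([-0.0009, -0.0005, -0.0003, -0.0016,  0.0007, -0.0004, -0.0008]), 'joint_torque': array([  0.0006, -47.5017,   1.3635, -25.4509,   0.0116,   0.0012,
        -0.    ]), 'tool_pos': array([0.1707, 0.6272, 0.2453]), 'tool_rot': array([-2.4961, -1.9076, -0.0001]), 'contact_force': array([-0.0656, -0.0206,  0.9253]), 'ft_torque': array([-0.0589,  0.0198,  0.0341]), 'gripper_width': 0.08525390967968859}
```

View pics/side0.png

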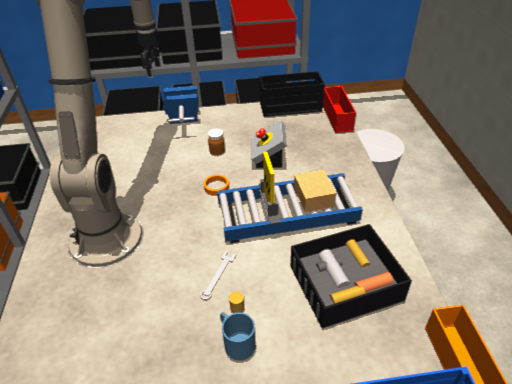

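View pics/top0.png

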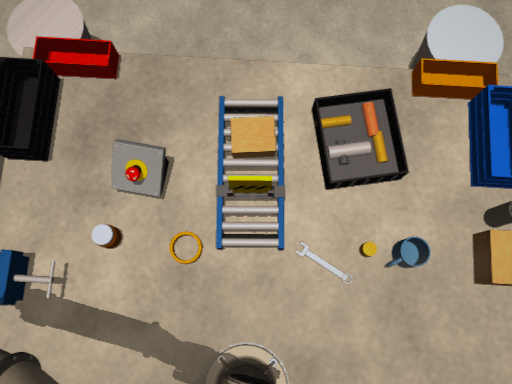

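The pictures show the mushroom at side (262,132) and top (133,173), the gate at side (268,180) and top (250,184), and the crate's front edge in top from (328,187) to (407,178). Next I'll take precise geometry from the depth.

```bash
python3 - <<'E'
from h import *
np.set_printoptions(precision=4,suppress=True)
for n in("side","top"):
    c=dict(np.load(n+"0.npz"));W=cloud(c);h=cv2.cvtColor(c["image"],cv2.COLOR_RGB2HSV);H,S,V=h[...,0],h[...,1],h[...,2]
    box=lambda x0,x1,y0,y1,z0,z1:(W[...,0]>x0)&(W[...,0]<x1)&(W[...,1]>y0)&(W[...,1]<y1)&(W[...,2]>z0)&(W[...,2]<z1)
    red=((H<6)|(H>174))&(S>150)&box(.45,.65,.25,.45,.03,.25)
    P=W[red];print(n,"red",len(P),P.min(0),P.max(0),np.median(P,0))
    # face plane
    m=box(.45,.65,.24,.43,.03,.14)&(S<60);P=W[m]
    rng=np.random.default_rng(0);best=None
    for _ in range(300):
        a=P[rng.choice(len(P),3,False)];nn=np.cross(a[1]-a[0],a[2]-a[0]);l=np.linalg.norm(nn)
        if l<1e-6: continue
        nn/=l; nn*=np.sign(nn[2]) or 1
        if not .7<nn[2]<.92: continue
        i=abs((P-a[0])@nn)<.003
        if best is None or i.sum()>best.sum():best=i
    if best is not None:
        Q=P[best];g=np.linalg.svd(Q-Q.mean(0),full_matrices=False)[2][2];g*=np.sign(g[2]);
        pts=Q[:,:2].astype(np.float32);print(" face",len(Q),g,g@Q.mean(0),"ext",Q.min(0),Q.max(0),"yaw deg",np.degrees(np.arctan2(-g[1],-g[0])), cv2.minAreaRect(pts))
        r=W[red];print(" red height over face",((r-Q.mean(0))@g).max())
    # gate
    m=box(.46,.58,-.08,.12,.125,.3);P=W[m];print(" gate",len(P),P.min(0),P.max(0),np.median(P,0))
    rect=cv2.minAreaRect(P[:,:2].astype(np.float32));print(rect)
    T=P[P[:,2]>.215]; 
    if len(T)>10: print(" gatetop",len(T),cv2.minAreaRect(T[:,:2].astype(np.float32)),np.median(T[:,2]))
    Y=P[P[:,2]<.215]
    # crate
    m=box(.4,.9,-.5,-.12,.075,.1)&(V<90);P=W[m];r=cv2.minAreaRect(P[:,:2].astype(np.float32));print(" crate",len(P),r,cv2.boxPoints(r),np.median(P[:,2]))
E
```

```text
side red 54 [0.5256 0.3145 0.1056] [0.558  0.353  0.1274] [0.5413 0.3254 0.1192]
 face 478 [-0.5596  0.0635  0.8263] -0.2226375390273445 ext [0.4981 0.2593 0.0433] [0.625  0.4056 0.1271] yaw deg -6.474163569049427 ((0.5630804896354675, 0.33178967237472534), (0.14723512530326843, 0.1169620081782341), 83.05039978027344)
 red height over face 0.045713801416116806
 gate 360 [ 0.5158 -0.0393  0.1253] [0.533  0.0766 0.2284] [ 0.5217 -0.0042  0.1906]
((0.5242813229560852, 0.018848340958356857), (0.012456058524549007, 0.11593221127986908), 3.267909526824951)
 gatetop 116 ((0.5242277383804321, 0.019786715507507324), (0.012456058524549007, 0.11405239254236221), 3.267909526824951) 0.22346573781540424
 crate 1359 ((0.5981804132461548, -0.30315732955932617), (0.4545935392379761, 0.2275606095790863), 12.809381484985352) [[ 0.3513 -0.2426]
 [ 0.4018 -0.4645]
 [ 0.845  -0.3637]
 [ 0.7946 -0.1418]] 0.08628257917221174
top red 150 [0.5231 0.2664 0.0399] [0.6056 0.3534 0.1324] [0.5402 0.3346 0.1198]
 face 1398 [-0.5525  0.0748  0.8302] -0.2129772775739975 ext [0.4956 0.2624 0.0438] [0.6264 0.4106 0.1268] yaw deg -7.711427594467612 ((0.5609687566757202, 0.3364514112472534), (0.14095847308635712, 0.11784576624631882), 83.34010314941406)
 red height over face 0.04753789860667013
 gate 565 [ 0.5134 -0.0337  0.1253] [0.5308 0.0762 0.231 ] [0.5183 0.0216 0.2044]
((0.52213054895401, 0.021211616694927216), (0.013072311878204346, 0.10956575721502304), 3.075469970703125)
 gatetop 253 ((0.5223463773727417, 0.02180267497897148), (0.013029029592871666, 0.1083466038107872), 3.5963404178619385) 0.223837038303005
 crate 1202 ((0.6604775190353394, -0.30783727765083313), (0.34496045112609863, 0.500488817691803), 84.7831802368164) [[ 0.3956 -0.4568]
 [ 0.894  -0.5024]
 [ 0.9254 -0.1588]
 [ 0.427  -0.1133]] 0.08808485223124261
```

```bash
cat >> h.py <<'E'
def rot(z,x):
    z=np.array(z,float);z/=np.linalg.norm(z);x=np.array(x,float);x-=z*(x@z);x/=np.linalg.norm(x)
    return np.stack([x,np.cross(z,x),z],1)
def go(p,R,s=None):
    s=s or get_state();R0=Rn.from_rotvec(s["tool_rot"]).as_matrix()
    return "dp cm",(R0.T@(np.array(p)-s["tool_pos"])*100).round(2),"dr",np.degrees(Rn.from_matrix(R0.T@R).as_rotvec()).round(1)
psi=np.radians(-7.1);NB=np.array([-np.sin(.6)*np.cos(psi),-np.sin(.6)*np.sin(psi),np.cos(.6)])
FACE=np.array([.562,.3345,.085]); UP=np.array([np.cos(.6)*np.cos(psi),np.cos(.6)*np.sin(psi),np.sin(.6)])
E
python3 - <<'E'
from h import *
np.set_printoptions(precision=4,suppress=True)
import workcell;print([k for k in dir(workcell) if k[0]!='_'])
try: print(tcp_to_tips)
except Exception as e: print(e)
for n in("side","top"):
    c=dict(np.load(n+"0.npz"));W=cloud(c);V=c["image"].max(-1)
    m=(W[...,0]>.47)&(W[...,0]<.9)&(W[...,1]>-.47)&(W[...,1]<-.15)&(W[...,2]>.079)&(W[...,2]<.1)&(V<90)
    P=W[m];r=cv2.minAreaRect(P[:,:2].astype(np.float32));print(n,len(P),r,cv2.boxPoints(r),np.percentile(P[:,2],[10,50,90]))
    # front edge: min x per y bin
    e=[]
    for y in np.arange(-.40,-.21,.01):
        k=P[abs(P[:,1]-y)<.005]
        if len(k)>2:e.append((y,k[:,0].min()))
    e=np.array(e);print(np.polyfit(e[:,0],e[:,1],1),e[::3].ravel())
R=rot(-NB,UP)
for d in(.10,.057): print(d,FACE+NB*d,go(FACE+NB*d,R))
E
```

```text
['Unreachable', 'capture', 'get_state', 'look_for', 'sign_off', 'spot_point', 'tcp_to_tips']
0.014
side 1097 ((0.6966678500175476, -0.2808499336242676), (0.2504490911960602, 0.22268550097942352), 11.51833724975586) [[ 0.5517 -0.1968]
 [ 0.5962 -0.415 ]
 [ 0.8416 -0.3649]
 [ 0.7971 -0.1467]] [0.081  0.0879 0.0913]
[-0.2017  0.5131] [-0.4     0.593  -0.37    0.5873 -0.34    0.5815 -0.31    0.5763 -0.28
  0.5698 -0.25    0.5638 -0.22    0.5569]
top 1013 ((0.7262601852416992, -0.3276381492614746), (0.29081040620803833, 0.3318175673484802), 11.606109619140625) [[ 0.5505 -0.1944]
 [ 0.6172 -0.5194]
 [ 0.9021 -0.4609]
 [ 0.8353 -0.1359]] [0.0818 0.0892 0.0934]
[-0.2032  0.5119] [-0.4     0.5918 -0.37    0.5872 -0.34    0.5811 -0.31    0.5755 -0.28
  0.5688 -0.25    0.5623 -0.22    0.5571]
0.1 [0.506  0.3415 0.1675] ('dp cm', array([-18.77,  39.85,   7.78]), 'dr', array([-24.5,  28.3,  79.2]))
0.057 [0.5301 0.3385 0.132 ] ('dp cm', array([-18.43,  42.25,  11.33]), 'dr', array([-24.5,  28.3,  79.2]))
```

```bash
python3 -m crank '[{"grip":1,"dp":[-18.8,39.8,7.8],"dr":[-24.5,28.3,79.2]},{"grip":1,"dp":[-18.8,39.8,7.8],"dr":[-24.5,28.3,79.2]},{"grip":1,"dp":[-18.8,39.8,7.8],"dr":[-24.5,28.3,79.2]},{"grip":1,"dp":[-18.8,39.8,7.8],"dr":[-24.5,28.3,79.2]},{"grip":1,"dp":[-18.8,39.8,7.8],"dr":[-24.5,28.3,79.2]},{"grip":1,"dp":[-18.8,39.8,7.8],"dr":[-24.5,28.3,79.2]},{"grip":1,"dp":[-18.8,39.8,7.8],"dr":[-24.5,28.3,79.2]},{"grip":1,"dp":[-18.8,39.8,7.8],"dr":[-24.5,28.3,79.2]},{"grip":1,"dp":[-18.8,39.8,7.8],"dr":[-24.5,28.3,79.2]},{"grip":1,"dp":[-18.8,39.8,7.8],"dr":[-24.5,28.3,79.2]},{"grip":1,"dp":[-18.8,39.8,7.8],"dr":[-24.5,28.3,79.2]},{"grip":1,"dp":[-18.8,39.8,7.8],"dr":[-24.5,28.3,79.2]}]'
python3 - <<'E'
from h import *
np.set_printoptions(precision=4,suppress=True)
R=rot(-NB,UP);s=get_state();print(s["time"],s["q"],s["contact_force"],s["gripper_width"])
for d in(.057,.048): print(d,go(FACE+NB*d,R,s))
ims=[]
for n in("side","top"):
    c=capture(n);u,v=proj(c,FACE+NB*.043).astype(int);i=c["image"][max(v-50,0):v+50,u-50:u+50].copy()
    ims.append(cv2.resize(i,(400,400),interpolation=cv2.INTER_CUBIC))
cv2.imwrite("pics/b.png",np.hstack(ims)[...,::-1])
E
```

```text
time: 2.9
tool_pos: [0.5056, 0.3412, 0.1676]
tool_rot: [2.962, -0.184, 0.917]
contact_force: [0.7, 0.5, 0.2]
gripper_width: 0.0003
2.9 [-1.4962  0.3284  0.6715  2.0727  0.5936  0.5491 -1.4809] [0.6506 0.4643 0.2247] 0.0003478520736242045
0.057 ('dp cm', array([ 0.03, -0.03,  4.33]), 'dr', array([-0.1, -0. , -0. ]))
0.048 ('dp cm', array([ 0.03, -0.03,  5.23]), 'dr', array([-0.1, -0. , -0. ]))
```

View pics/b.png

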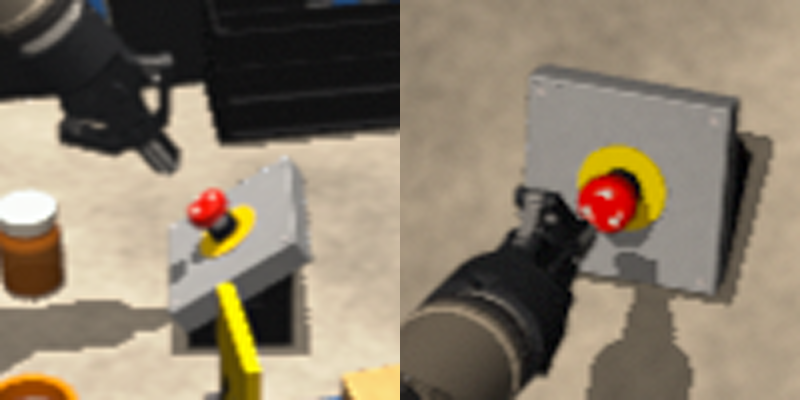

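The tool axis lines up with the red head: side crop (208,205), top crop (608,200). Pressing next.

```bash
python3 -m crank '[{"grip":1,"dp":[0,0,3.5],"dr":[0,0,0]},{"grip":1,"dp":[0,0,4.2],"dr":[0,0,0]},{"grip":1,"dp":[0,0,4.6],"dr":[0,0,0]},{"grip":1,"dp":[0,0,5.0],"dr":[0,0,0]},{"grip":1,"dp":[0,0,5.2],"dr":[0,0,0]},{"grip":1,"dp":[0,0,5.2],"dr":[0,0,0]}]'
```

```text
time: 3.75
tool_pos: [0.5342, 0.3371, 0.125]
tool_rot: [2.961, -0.185, 0.916]
contact_force: [-7.6, -2.5, 7.0]
gripper_width: -0.0001
```

```bash
python3 -m crank '[{"grip":1,"dp":[0,0,0.2],"dr":[0,0,0]},{"grip":1,"dp":[0,0,0.2],"dr":[0,0,0]}]'; python3 -m crank '[{"grip":1,"dp":[0,0,-2],"dr":[0,0,0]},{"grip":1,"dp":[0,0,-6],"dr":[0,0,0]},{"grip":0.2,"dp":[0,0,-9],"dr":[0,0,0]},{"grip":0.2,"dp":[0,0,-9],"dr":[0,0,0]}]'
python3 - <<'E'
from h import *
np.set_printoptions(precision=4,suppress=True)
s=get_state();ims=[]
for n in("side","top"):
    c=capture(n);u,v=proj(c,FACE+NB*.043).astype(int);i=c["image"][max(v-40,0):v+40,u-40:u+40].copy()
    W=cloud(c);h=cv2.cvtColor(c["image"],cv2.COLOR_RGB2HSV)
    red=((h[...,0]<6)|(h[...,0]>174))&(h[...,1]>150)&(np.linalg.norm(W-FACE-NB*.03,axis=-1)<.05)
    c0=dict(np.load(n+"0.npz"));W0=cloud(c0);h=cv2.cvtColor(c0["image"],cv2.COLOR_RGB2HSV)
    red0=((h[...,0]<6)|(h[...,0]>174))&(h[...,1]>150)&(np.linalg.norm(W0-FACE-NB*.03,axis=-1)<.05)
    for a in((W0[red0]-FACE)@rot(NB,UP),(W[red]-FACE)@rot(NB,UP)): print(n,len(a),np.percentile(a[:,2],[50,90]),np.median(a[a[:,2]>np.percentile(a[:,2],90)-.006],0))
    ims.append(cv2.resize(i,(400,400),interpolation=cv2.INTER_CUBIC))
cv2.imwrite("pics/c.png",np.hstack(ims)[...,::-1])
# gate approach
y=np.radians(3.3);R=rot([0,0,-1],[np.cos(y),np.sin(y),0]);print("q",s["q"],s["tool_pos"])
for z in(.33,.212): print(go([.5228,.0205,z],R,s))
R=rot([0,0,-1],[-np.cos(y),-np.sin(y),0]);print("flip",go([.5228,.0205,.33],R,s))
E
```

```text
time: 4.0
tool_pos: [0.5345, 0.3373, 0.1247]
tool_rot: [2.961, -0.186, 0.915]
contact_force: [-17.9, -4.7, 19.7]
gripper_width: -0.0
time: 4.5
tool_pos: [0.4841, 0.3464, 0.2011]
tool_rot: [2.967, -0.184, 0.919]
contact_force: [0.2, -0.5, 0.0]
gripper_width: 0.0336
side 54 [0.04   0.0431] [ 0.0014 -0.008   0.0406]
side 55 [0.0312 0.0367] [-0.0004 -0.0054  0.0348]
top 149 [0.0427 0.0462] [ 0.0006 -0.0004  0.0445]
top 141 [0.0352 0.0396] [0.0002 0.0011 0.0369]
q [-1.5685  0.2469  0.6873  2.0684  0.6083  0.6463 -1.4942] [0.4841 0.3464 0.2011]
('dp cm', array([13.83, 31.79, -6.4 ]), 'dr', array([  2.7, -34.3, -10.1]))
('dp cm', array([ 7.17, 31.87,  3.34]), 'dr', array([  2.7, -34.3, -10.1]))
flip ('dp cm', array([13.83, 31.79, -6.4 ]), 'dr', array([-50.3,  -4. , 162.4]))
```

The depth shows the head about 7.3 mm lower, so it is latched. Now to above the gate.

```bash
python3 -m crank '[{"grip":-0.2,"dp":[13.8,31.8,-6.4],"dr":[2.7,-34.3,-10.1]},{"grip":-0.2,"dp":[13.8,31.8,-6.4],"dr":[2.7,-34.3,-10.1]},{"grip":-0.2,"dp":[13.8,31.8,-6.4],"dr":[2.7,-34.3,-10.1]},{"grip":-0.2,"dp":[13.8,31.8,-6.4],"dr":[2.7,-34.3,-10.1]},{"grip":-0.2,"dp":[13.8,31.8,-6.4],"dr":[2.7,-34.3,-10.1]},{"grip":-0.2,"dp":[13.8,31.8,-6.4],"dr":[2.7,-34.3,-10.1]},{"grip":-0.2,"dp":[13.8,31.8,-6.4],"dr":[2.7,-34.3,-10.1]},{"grip":-0.2,"dp":[13.8,31.8,-6.4],"dr":[2.7,-34.3,-10.1]},{"grip":-0.2,"dp":[13.8,31.8,-6.4],"dr":[2.7,-34.3,-10.1]}]'
python3 - <<'E'
from h import *
np.set_printoptions(precision=4,suppress=True)
y=np.radians(3.3);R=rot([0,0,-1],[np.cos(y),np.sin(y),0]);s=get_state()
print(s["q"]);print(go([.5228,.0205,.208],R,s))
E
```

```text
time: 5.72
tool_pos: [0.5218, 0.019, 0.3281]
tool_rot: [3.135, 0.085, -0.004]
contact_force: [-0.1, 0.1, -0.1]
gripper_width: 0.0509
[-0.796   0.1441  0.7609  1.7326 -0.0969  1.308   0.0397]
('dp cm', array([ 0.14, -0.21, 12.01]), 'dr', array([ 0.3,  0.2, -0.2]))
```

```bash
python3 -m crank '[{"grip":-0.2,"dp":[0.1,-0.2,6],"dr":[0.3,0.2,-0.2]},{"grip":-0.2,"dp":[0.1,-0.2,10],"dr":[0.3,0.2,-0.2]},{"grip":-0.2,"dp":[0.1,-0.2,12],"dr":[0.3,0.2,-0.2]},{"grip":-0.2,"dp":[0.1,-0.2,12],"dr":[0.3,0.2,-0.2]},{"grip":0.3,"dp":[0.1,-0.2,12],"dr":[0.3,0.2,-0.2]},{"grip":1,"dp":[0.1,-0.2,12],"dr":[0.3,0.2,-0.2]},{"grip":1,"dp":[0.1,-0.2,12],"dr":[0.3,0.2,-0.2]},{"grip":1,"dp":[0.1,-0.2,12],"dr":[0.3,0.2,-0.2]},{"grip":1,"dp":[0.1,-0.2,12],"dr":[0.3,0.2,-0.2]}]'
```

```text
time: 6.85
tool_pos: [0.5235, 0.0206, 0.2092]
tool_rot: [-3.14, -0.091, -0.005]
contact_force: [-0.9, 1.3, 6.4]
gripper_width: 0.0111
```

```bash
python3 -m crank '[{"grip":1,"dp":[0,0,-1],"dr":[0,0,0]},{"grip":1,"dp":[0,0,-3],"dr":[0,0,0]},{"grip":1,"dp":[0,0,-6],"dr":[0,0,0]},{"grip":1,"dp":[0,0,-10],"dr":[0,0,0]},{"grip":1,"dp":[0,0,-12],"dr":[0,0,0]},{"grip":1,"dp":[0,0,-12],"dr":[0,0,0]}]'
python3 - <<'E'
from h import *
np.set_printoptions(precision=4,suppress=True)
s=get_state();c0=np.array(s["tool_pos"]);R0=Rn.from_rotvec(s["tool_rot"]).as_matrix();print(s["gripper_width"],s["contact_force"],c0)
ims=[]
for n in("side","top"):
    c=capture(n);W=cloud(c);L=(W-c0)@R0
    h=cv2.cvtColor(c["image"],cv2.COLOR_RGB2HSV)
    m=(abs(L[...,0])<.04)&(abs(L[...,1])<.075)&(L[...,2]>.025)&(L[...,2]<.19)
    P=L[m];print(n,len(P),np.percentile(P,[1,50,99],axis=0))
    for lo in(.03,.06,.09,.12):
        k=P[(P[:,2]>lo)&(P[:,2]<lo+.03)]; 
        if len(k):print(lo,len(k),np.median(k,0))
    T=L[(abs(L[...,0])<.012)&(abs(L[...,1])<.07)&(abs(L[...,1])>.03)&(L[...,2]>-.05)&(L[...,2]<.03)]
    if len(T):print("top edge",np.percentile(T,[2,50,98],axis=0))
    u,v=proj(c,c0+[0,0,-.06]).astype(int);ims.append(cv2.resize(c["image"][max(v-60,0):v+60,u-60:u+60],(400,400)))
cv2.imwrite("pics/d.png",np.hstack(ims)[...,::-1])
E
```

```text
time: 7.6
tool_pos: [0.5234, 0.0202, 0.3304]
tool_rot: [-3.139, -0.091, -0.009]
contact_force: [0.2, -0.1, -1.1]
gripper_width: 0.0112
0.01120362834740317 [ 0.1897 -0.0999 -1.1325] [0.5234 0.0202 0.3304]
side 354 [[-0.006  -0.0516  0.0277]
 [-0.0047  0.037   0.0822]
 [ 0.0059  0.0593  0.1413]]
0.03 92 [-0.0048  0.0403  0.0461]
0.06 98 [-0.0047  0.0349  0.0747]
0.09 86 [-0.0047  0.0363  0.1054]
0.12 65 [-0.0047  0.0339  0.1327]
top edge [[-0.0055 -0.02   -0.0162]
 [-0.0001  0.0548 -0.0002]
 [ 0.0062  0.0587  0.0288]]
top 27 [[-0.0088  0.0476  0.0264]
 [-0.0079  0.0511  0.0683]
 [-0.0071  0.0541  0.1351]]
0.03 9 [-0.0079  0.0502  0.0445]
0.06 8 [-0.0079  0.0513  0.0752]
0.09 5 [-0.0083  0.0505  0.1084]
0.12 3 [-0.0082  0.053   0.1325]
top edge [[-0.0085  0.0458 -0.0172]
 [-0.0067  0.0502 -0.0115]
 [ 0.0037  0.0539  0.0264]]
```

View pics/d.png

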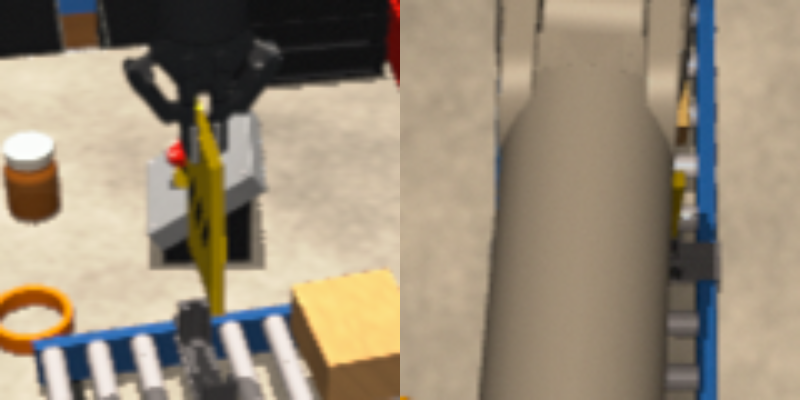

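The plate hangs upright and centred in the grip, and the side crop shows its foot at (215,310), clear of the holder. Computing the lean pose.

```bash
cat >> h.py <<'E'
ex=np.array([np.cos(np.radians(11.5)),np.sin(np.radians(11.5)),0]);F=np.array([.574,-.3055,0]);ez=np.array([0,0,1.])
def lean(th=16,back=0,up=0,foot=.144):
    t=np.radians(th);R=rot(-(np.sin(t)*ex+np.cos(t)*ez),np.cos(t)*ex-np.sin(t)*ez)
    E=F-ex*(.09*np.tan(t)+back)+ez*up
    return E-R@np.array([.006,0.002,foot]),R
E
python3 - <<'E'
from h import *
np.set_printoptions(precision=4,suppress=True)
s=get_state()
for b,u in((.02,.10),(.015,.03)): print(lean(16,b,u)[0],go(*lean(16,b,u),s))
E
```

```text
[ 0.562  -0.3059  0.2401] ('dp cm', array([ 2.07, 32.82,  8.8 ]), 'dr', array([ -1.2, -16. ,  -8.1]))
[ 0.5669 -0.3049  0.1701] ('dp cm', array([ 2.55, 32.75, 15.8 ]), 'dr', array([ -1.2, -16. ,  -8.1]))
```

```bash
python3 -m crank '[{"grip":1,"dp":[1,4,0],"dr":[0,-5,-3]},{"grip":1,"dp":[1,9,0],"dr":[0,-10,-5]},{"grip":1,"dp":[1,14,0],"dr":[-1.2,-16,-8.1]},{"grip":1,"dp":[1.5,19,0],"dr":[-1.2,-16,-8.1]},{"grip":1,"dp":[2,24,2],"dr":[-1.2,-16,-8.1]},{"grip":1,"dp":[2,29,4],"dr":[-1.2,-16,-8.1]},{"grip":1,"dp":[2,32.8,7],"dr":[-1.2,-16,-8.1]},{"grip":1,"dp":[2,32.8,8.8],"dr":[-1.2,-16,-8.1]},{"grip":1,"dp":[2.1,32.8,8.8],"dr":[-1.2,-16,-8.1]},{"grip":1,"dp":[2.1,32.8,8.8],"dr":[-1.2,-16,-8.1]}]'
python3 - <<'E'
from h import *
np.set_printoptions(precision=4,suppress=True)
s=get_state();c0=np.array(s["tool_pos"]);R0=Rn.from_rotvec(s["tool_rot"]).as_matrix();print(s["gripper_width"],s["contact_force"],s["q"],R0)
for b,u in((.015,.03),(.005,.004)): print(go(*lean(16,b,u),s))
for n in("side","top"):
    c=capture(n);W=cloud(c);L=(W-c0)@R0
    m=(abs(L[...,0])<.04)&(abs(L[...,1])<.075)&(L[...,2]>.025)&(L[...,2]<.19)&(W[...,2]>.03)
    P=L[m];print(n,len(P),np.percentile(P,[1,50,99],axis=0))
    # crate front rim edge
    V=c["image"].max(-1);m=(W[...,0]>.47)&(W[...,0]<.7)&(W[...,1]>-.42)&(W[...,1]<-.19)&(W[...,2]>.079)&(W[...,2]<.1)&(V<90);P=(W[m]-F)@np.stack([ex,np.cross(ez,ex),ez],1)
    print("rim",[(y,P[abs(P[:,1]-y)<.01][:,0].min().round(4)) for y in(-.09,-.07,-.05,.05,.07,.09) if (abs(P[:,1]-y)<.01).any()])
E
```

```text
time: 8.95
tool_pos: [0.5633, -0.3042, 0.2403]
tool_rot: [3.068, 0.312, -0.429]
contact_force: [-0.2, 0.0, -1.0]
gripper_width: 0.0112
0.011183587960151604 [-0.237   0.0361 -0.9967] [-0.1238  0.6389  0.7785  1.4068 -0.2367  1.4595  0.8443] [[ 0.9419  0.2016 -0.2686]
 [ 0.1938 -0.9795 -0.0555]
 [-0.2743  0.0002 -0.9616]]
('dp cm', array([2.25, 0.14, 6.66]), 'dr', array([ 0. , -0.1,  0.1]))
('dp cm', array([3.92, 0.14, 8.88]), 'dr', array([ 0. , -0.1,  0.1]))
side 1094 [[-0.0075 -0.0518  0.0266]
 [-0.005   0.0114  0.0813]
 [ 0.0055  0.0575  0.143 ]]
rim [(-0.09, np.float64(0.0009)), (-0.07, np.float64(0.0005)), (-0.05, np.float64(0.0006))]
top 835 [[-0.0091 -0.0559  0.0269]
 [-0.0063 -0.006   0.0837]
 [ 0.0017  0.0529  0.1432]]
rim [(-0.09, np.float64(0.0019))]
```

```bash
python3 -m crank '[{"grip":1,"dp":[1,0.1,3.5],"dr":[0,0,0]},{"grip":1,"dp":[2.2,0.1,6.6],"dr":[0,0,0]},{"grip":1,"dp":[2.8,0.1,7.7],"dr":[0,0,0]},{"grip":1,"dp":[3.5,0.1,8.7],"dr":[0,0,0]},{"grip":1,"dp":[3.7,0.1,8.8],"dr":[0,0,0]},{"grip":1,"dp":[3.7,0.1,8.8],"dr":[0,0,0]}]'
python3 - <<'E'
from h import *
np.set_printoptions(precision=4,suppress=True)
s=get_state()
for b,u in((.005,.0),(0,.0),(-.002,0)): print(go(*lean(16,b,u),s))
E
```

```text
time: 9.8
tool_pos: [0.5754, -0.3038, 0.1472]
tool_rot: [3.067, 0.312, -0.425]
contact_force: [0.2, -1.1, -1.6]
gripper_width: 0.0105
('dp cm', array([ 0.33, -0.06,  0.65]), 'dr', array([ 0.2, -0.2,  0.1]))
('dp cm', array([ 0.81, -0.06,  0.52]), 'dr', array([ 0.2, -0.2,  0.1]))
('dp cm', array([ 1.  , -0.06,  0.46]), 'dr', array([ 0.2, -0.2,  0.1]))
```

```bash
python3 -m crank '[{"grip":1,"dp":[0.1,0,0.3],"dr":[0,0,0]},{"grip":1,"dp":[0.2,0,0.5],"dr":[0,0,0]},{"grip":1,"dp":[0.3,0,0.6],"dr":[0,0,0]},{"grip":1,"dp":[0.3,0,0.6],"dr":[0,0,0]}]'
python3 - <<'E'
from h import *
np.set_printoptions(precision=4,suppress=True)
s=get_state()
for b,u in((0,.0),(0,-.002),(-.003,-.001)): print(go(*lean(16,b,u),s))
E
```

```text
time: 10.3
tool_pos: [0.5766, -0.3039, 0.1413]
tool_rot: [3.066, 0.312, -0.425]
contact_force: [-0.7, -0.1, 1.8]
gripper_width: 0.0112
('dp cm', array([ 0.54, -0.1 , -0.03]), 'dr', array([ 0.2, -0.2,  0.1]))
('dp cm', array([ 0.59, -0.1 ,  0.16]), 'dr', array([ 0.2, -0.2,  0.1]))
('dp cm', array([ 0.85, -0.1 , -0.01]), 'dr', array([ 0.2, -0.2,  0.1]))
```

```bash
python3 -m crank '[{"grip":1,"dp":[0.3,0,-0.05],"dr":[0,0,0]},{"grip":1,"dp":[0.5,0,-0.1],"dr":[0,0,0]},{"grip":1,"dp":[0.6,0,-0.1],"dr":[0,0,0]},{"grip":1,"dp":[0.6,0,-0.1],"dr":[0,0,0]}]'
python3 - <<'E'
from h import *
np.set_printoptions(precision=4,suppress=True)
s=get_state();c0=np.array(s["tool_pos"]);R0=Rn.from_rotvec(s["tool_rot"]).as_matrix()
for b,u in((0,.0),(-.003,0)): print(go(*lean(16,b,u),s))
c=capture("side");u,v=proj(c,F+[0,0,.06]).astype(int);cv2.imwrite("pics/e.png",cv2.resize(c["image"][v-60:v+50,u-60:u+60],(720,660)[::1],interpolation=cv2.INTER_CUBIC)[:600,:,::-1])
E
```

```text
time: 10.8
tool_pos: [0.5814, -0.3033, 0.1409]
tool_rot: [3.066, 0.31, -0.429]
contact_force: [-4.2, -0.0, 4.7]
gripper_width: 0.0112
('dp cm', array([ 0.06, -0.13,  0.07]), 'dr', array([ 0.2, -0.1,  0. ]))
('dp cm', array([ 0.35, -0.13, -0.02]), 'dr', array([ 0.2, -0.1,  0. ]))
```

View pics/e.png

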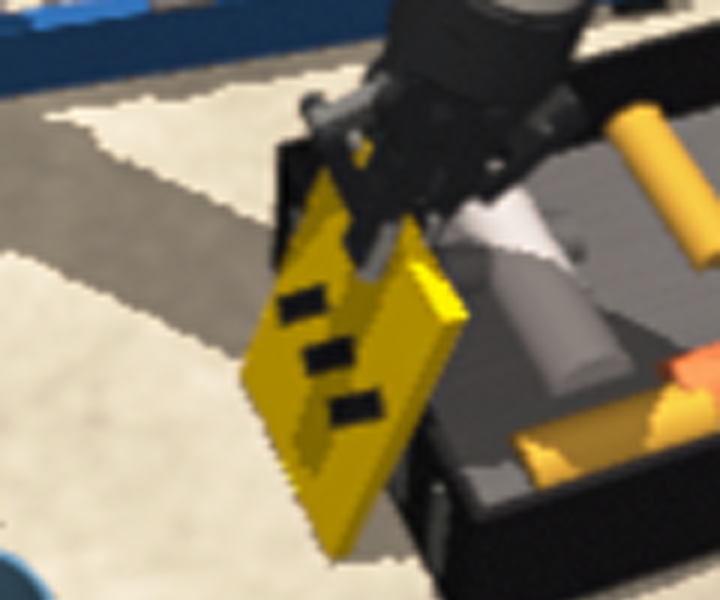

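The plate stands slanted in front of the rim, with its foot near the bench at crop (335,555) and its back face at the rim at (425,430). A small nudge, then release.

```bash
python3 -m crank '[{"grip":1,"dp":[0.2,0,0],"dr":[0,0,0]},{"grip":1,"dp":[0.2,0,0],"dr":[0,0,0]}]'; python3 -m crank '[{"grip":0.7,"dp":[0,0,0],"dr":[0,0,0]},{"grip":0.4,"dp":[0,0,0],"dr":[0,0,0]},{"grip":0.2,"dp":[0,0,0],"dr":[0,0,0]},{"grip":0.2,"dp":[0,0,0],"dr":[0,0,0]},{"grip":0.2,"dp":[0,0,-2],"dr":[0,0,0]},{"grip":0.2,"dp":[0,0,-5],"dr":[0,0,0]},{"grip":0.2,"dp":[0,0,-10],"dr":[0,0,0]},{"grip":0.2,"dp":[0,0,-15],"dr":[0,0,0]},{"grip":0.2,"dp":[0,0,-18],"dr":[0,0,0]},{"grip":0.2,"dp":[0,0,-18],"dr":[0,0,0]}]'
cat > chk.py <<'E'
from h import *
np.set_printoptions(precision=4,suppress=True)
B=np.stack([ex,np.cross(ez,ex),ez],1)
for n in("side","top"):
    c=capture(n);W=cloud(c);L=(W-F)@B;h=cv2.cvtColor(c["image"],cv2.COLOR_RGB2HSV)
    m=(h[...,0]>22)&(h[...,0]<34)&(h[...,1]>150)&(abs(L[...,1])<.1)&(L[...,0]>-.09)&(L[...,0]<.06)&(L[...,2]>0)&(L[...,2]<.2)
    P=L[m];print(n,len(P),np.percentile(P,[1,99],axis=0).ravel())
    k=P[(P[:,2]<.14)&(P[:,2]>.02)]
    if len(k)>20:
        a=np.linalg.lstsq(np.c_[k,],np.ones(len(k)),rcond=None)[0];a/=np.linalg.norm(a);print(" tilt",np.degrees(np.arcsin(abs(a[2]))),"yaw",np.degrees(np.arctan2(a[1],a[0])))
E
python3 chk.py
python3 - <<'E'
from h import *
np.set_printoptions(precision=4,suppress=True)
s=get_state();print(s["q"])
lat=np.cross(NB,UP)
for sg in(1,-1):
    R=rot(-NB,sg*lat);print(sg,lat*sg,go(FACE+NB*.13,R,s))
E
```

```text
time: 11.1
tool_pos: [0.5823, -0.3032, 0.1407]
tool_rot: [3.065, 0.309, -0.433]
contact_force: [-4.6, -0.9, 5.7]
gripper_width: 0.0109
time: 12.35
tool_pos: [0.6325, -0.2934, 0.3162]
tool_rot: [3.063, 0.31, -0.425]
contact_force: [-0.7, -0.2, -0.5]
gripper_width: 0.0339
side 1376 [-0.0364 -0.0569  0.0074  0.0203  0.0541  0.1567]
 tilt 21.972015856314112 yaw -177.3784608554858
top 1162 [-0.0372 -0.053   0.0099  0.0357  0.0566  0.1589]
 tilt 23.218291397965306 yaw -177.1863364946503
[-0.0804  0.7071  0.7635  1.1207 -0.2662  1.6748  0.7972]
1 [0.1236 0.9923 0.    ] ('dp cm', array([  2.2 , -65.2 ,  11.79]), 'dr', array([-39.5,  35.1, -65. ]))
-1 [-0.1236 -0.9923 -0.    ] ('dp cm', array([  2.2 , -65.2 ,  11.79]), 'dr', array([ 38.5,  43.3, 102.3]))
```

```bash
python3 -m crank '[{"grip":0.2,"dp":[2.2,-65.2,11.8],"dr":[-39.5,35.1,-65]},{"grip":0.2,"dp":[2.2,-65.2,11.8],"dr":[-39.5,35.1,-65]},{"grip":-0.6,"dp":[2.2,-65.2,11.8],"dr":[-39.5,35.1,-65]},{"grip":-0.6,"dp":[2.2,-65.2,11.8],"dr":[-39.5,35.1,-65]},{"grip":-0.6,"dp":[2.2,-65.2,11.8],"dr":[-39.5,35.1,-65]},{"grip":-0.6,"dp":[2.2,-65.2,11.8],"dr":[-39.5,35.1,-65]},{"grip":-0.6,"dp":[2.2,-65.2,11.8],"dr":[-39.5,35.1,-65]},{"grip":-0.6,"dp":[2.2,-65.2,11.8],"dr":[-39.5,35.1,-65]},{"grip":-0.6,"dp":[2.2,-65.2,11.8],"dr":[-39.5,35.1,-65]},{"grip":-0.6,"dp":[2.2,-65.2,11.8],"dr":[-39.5,35.1,-65]},{"grip":-0.6,"dp":[2.2,-65.2,11.8],"dr":[-39.5,35.1,-65]},{"grip":-0.6,"dp":[2.2,-65.2,11.8],"dr":[-39.5,35.1,-65]},{"grip":-0.6,"dp":[2.2,-65.2,11.8],"dr":[-39.5,35.1,-65]},{"grip":-0.6,"dp":[2.2,-65.2,11.8],"dr":[-39.5,35.1,-65]},{"grip":-0.6,"dp":[2.2,-65.2,11.8],"dr":[-39.5,35.1,-65]}]'
python3 - <<'E'
from h import *
np.set_printoptions(precision=4,suppress=True)
s=get_state();print(s["q"])
R=rot(-NB,np.cross(NB,UP))
for d in(.13,.065,.037,.034): print(d,go(FACE+NB*d,R,s))
c=capture("side");u,v=proj(c,F+[0,0,.06]).astype(int);cv2.imwrite("pics/f.png",cv2.resize(c["image"][v-60:v+50,u-60:u+60],(480,440),interpolation=cv2.INTER_CUBIC)[:,:,::-1])
E
python3 chk.py
```

```text
time: 14.32
tool_pos: [0.4895, 0.3421, 0.1923]
tool_rot: [1.981, 1.746, 0.54]
contact_force: [0.0, -0.4, 0.8]
gripper_width: 0.0684
[-1.3206  0.2306  0.4129  2.0663  0.7121  0.6773 -0.0109]
0.13 ('dp cm', array([ 0.14, -0.04, -0.02]), 'dr', array([-0. ,  0.1, -0.1]))
0.065 ('dp cm', array([ 0.15, -0.04,  6.48]), 'dr', array([-0. ,  0.1, -0.1]))
0.037 ('dp cm', array([ 0.15, -0.03,  9.28]), 'dr', array([-0. ,  0.1, -0.1]))
0.034 ('dp cm', array([ 0.15, -0.03,  9.58]), 'dr', array([-0. ,  0.1, -0.1]))
side 1363 [-0.0365 -0.0571  0.0078  0.0194  0.0535  0.1569]
 tilt 20.345912792542464 yaw -178.54239911723104
top 1165 [-0.0371 -0.0537  0.0101  0.0204  0.0565  0.1584]
 tilt 22.011747448647924 yaw -177.97600568397772
```

View pics/f.png

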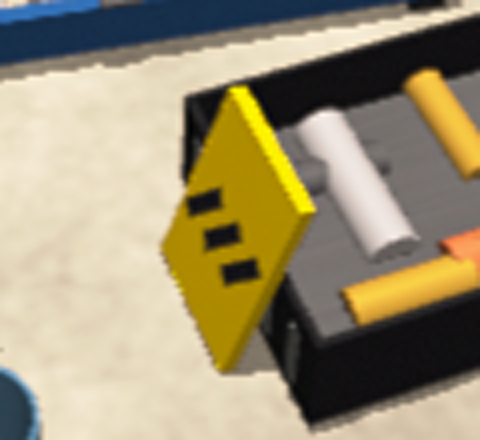

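The plate leans on its own against the rim. Next I'll grip the head with the jaws lateral.

```bash
python3 -m crank '[{"grip":-0.6,"dp":[0.1,0,5],"dr":[0,0,0]},{"grip":-0.6,"dp":[0.1,0,8],"dr":[0,0,0]},{"grip":-0.6,"dp":[0.1,0,9.8],"dr":[0,0,0]},{"grip":-0.6,"dp":[0.1,0,9.8],"dr":[0,0,0]},{"grip":-0.1,"dp":[0.1,0,9.8],"dr":[0,0,0]},{"grip":0.3,"dp":[0.1,0,9.8],"dr":[0,0,0]},{"grip":0.3,"dp":[0.1,0,9.8],"dr":[0,0,0]},{"grip":0.3,"dp":[0.1,0,9.8],"dr":[0,0,0]}]'; python3 -c "
from h import *
print(go(FACE+NB*.032,rot(-NB,np.cross(NB,UP))))"
```

```text
time: 15.48
tool_pos: [0.5442, 0.3374, 0.1121]
tool_rot: [1.981, 1.747, 0.542]
contact_force: [-2.5, -0.7, 3.6]
gripper_width: 0.0371
('dp cm', array([-0.07, -0.04,  0.06]), 'dr', array([-0. , -0. , -0.1]))
```

```bash
python3 -m crank '[{"grip":-0.3,"dp":[0,0,0],"dr":[0,0,0]},{"grip":-0.3,"dp":[-0.1,0,0.4],"dr":[0,0,0]},{"grip":-0.3,"dp":[-0.1,0,0.4],"dr":[0,0,0]},{"grip":0.3,"dp":[-0.1,0,0.4],"dr":[0,0,0]},{"grip":0.3,"dp":[-0.1,0,0.4],"dr":[0,0,0]},{"grip":0.3,"dp":[-0.1,0,0.4],"dr":[0,0,0]}]'
```

```text
time: 16.23
tool_pos: [0.5462, 0.3368, 0.109]
tool_rot: [1.981, 1.748, 0.543]
contact_force: [-1.8, 0.5, 1.5]
gripper_width: 0.0372
```

```bash
python3 -m crank '[{"grip":0.3,"dp":[0,0,0],"dr":[0,0,8]},{"grip":0.3,"dp":[0,0,0],"dr":[0,0,16]},{"grip":0.3,"dp":[0,0,0],"dr":[0,0,24]},{"grip":0.3,"dp":[0,0,0],"dr":[0,0,32]},{"grip":0.3,"dp":[0,0,0],"dr":[0,0,40]},{"grip":0.3,"dp":[0,0,0],"dr":[0,0,48]},{"grip":0.3,"dp":[0,0,0],"dr":[0,0,56]},{"grip":0.3,"dp":[0,0,0],"dr":[0,0,60]},{"grip":0.3,"dp":[0,0,0],"dr":[0,0,60]}]'
python3 - <<'E'
from h import *
np.set_printoptions(precision=4,suppress=True)
s=get_state();print(s["q"],s["ft_torque"],s["contact_force"])
ims=[]
for n in("side","top"):
    c=capture(n);u,v=proj(c,FACE+NB*.043).astype(int);ims.append(cv2.resize(c["image"][max(v-40,0):v+40,u-40:u+40],(400,400),interpolation=cv2.INTER_CUBIC))
cv2.imwrite("pics/g.png",np.hstack(ims)[...,::-1])
E
```

```text
time: 17.35
tool_pos: [0.5453, 0.3356, 0.1083]
tool_rot: [2.778, 0.562, 0.828]
contact_force: [-4.6, -1.7, 2.3]
gripper_width: 0.0371
[-1.4198  0.4955  0.6981  2.058   0.4889  0.3727 -0.8707] [-0.2737  1.2557 -0.2734] [-4.6089 -1.7375  2.3218]
```

View pics/g.png

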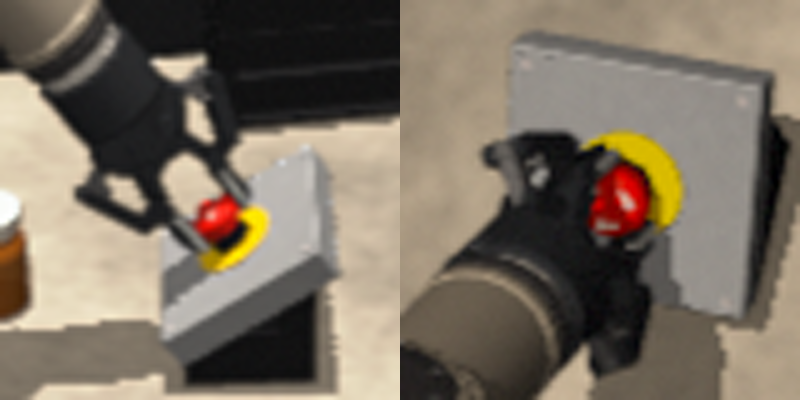

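The jaws hold the head's sides, at side crop (218,222), turned about 60 degrees. Release and retreat.

```bash
python3 -m crank '[{"grip":-0.6,"dp":[0,0,0],"dr":[0,0,0]},{"grip":-0.6,"dp":[0,0,0],"dr":[0,0,0]},{"grip":-0.6,"dp":[0,0,0],"dr":[0,0,0]},{"grip":-0.6,"dp":[0,0,-3],"dr":[0,0,0]},{"grip":-0.6,"dp":[0,0,-7],"dr":[0,0,0]},{"grip":-0.6,"dp":[0,0,-12],"dr":[0,0,0]},{"grip":-0.6,"dp":[0,0,-16],"dr":[0,0,0]},{"grip":-0.6,"dp":[0,0,-16],"dr":[0,0,0]}]'
python3 - <<'E'
from h import *
np.set_printoptions(precision=4,suppress=True)
ims=[]
for n in("side","top"):
    c=capture(n);u,v=proj(c,FACE+NB*.043).astype(int);i=c["image"][max(v-40,0):v+40,u-40:u+40]
    ims.append(cv2.resize(i,(400,400),interpolation=cv2.INTER_CUBIC))
    c0=dict(np.load(n+"0.npz"))
    for q in(c0,c):
        W=cloud(q);h=cv2.cvtColor(q["image"],cv2.COLOR_RGB2HSV)
        red=((h[...,0]<6)|(h[...,0]>174))&(h[...,1]>150)&(np.linalg.norm(W-FACE-NB*.03,axis=-1)<.05)
        a=(W[red]-FACE)@rot(NB,UP);print(n,len(a),np.percentile(a[:,2],[50,90]))
    d=np.abs(c["image"].astype(int)-c0["image"]).max(-1)
    for t in "carton_mid tape_mid wrench_grip jar_mid mug_rim coupler_center gate".split():
        r=spot_point(n,t);print(t,(np.array(r[0]["centre"])*[512,384]).round(0) if r else None)
cv2.imwrite("pics/h.png",np.vstack([np.hstack(ims)])[...,::-1])
cv2.imwrite("pics/i.png",capture("side")["image"][...,::-1])
E
python3 chk.py
```

```text
time: 18.45
tool_pos: [0.4555, 0.3495, 0.2427]
tool_rot: [2.783, 0.566, 0.833]
contact_force: [-0.0, 0.5, 0.2]
gripper_width: 0.0682
side 54 [0.04   0.0431]
side 58 [0.0399 0.0436]
carton_mid [315. 191.]
tape_mid [214. 186.]
wrench_grip [212. 282.]
jar_mid [212. 140.]
mug_rim [239. 329.]
coupler_center [239. 302.]
gate [302. 279.]
top 149 [0.0427 0.0462]
top 145 [0.0427 0.0457]
carton_mid [250. 139.]
tape_mid [182. 246.]
wrench_grip [337. 270.]
jar_mid [106. 235.]
mug_rim [417. 251.]
coupler_center [336. 270.]
gate [369. 181.]
side 1353 [-0.0363 -0.0569  0.0076  0.0197  0.0534  0.1561]
 tilt 19.888480120718793 yaw -178.7819981758112
top 1151 [-0.0369 -0.0539  0.0111  0.0203  0.0564  0.159 ]
 tilt 21.778796061548224 yaw -177.4834067009341
```

View pics/h.png

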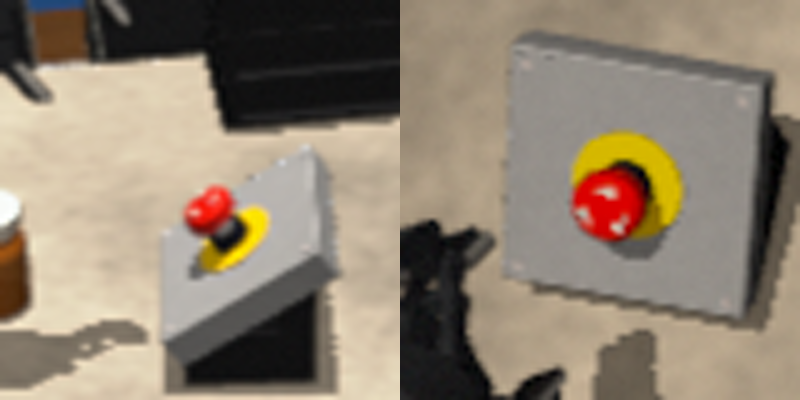

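View pics/i.png

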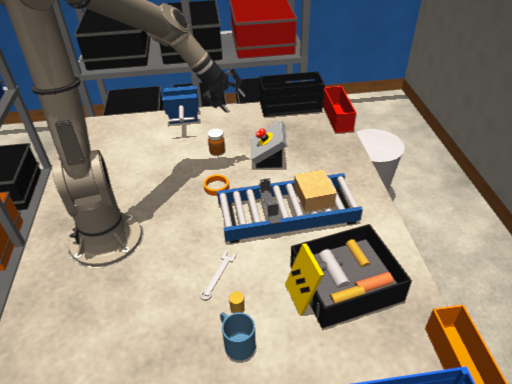

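The mushroom is up, at its starting height in both views. The plate is leaning at side (305,278), and everything else is where it was.

```bash
python3 -c "
from workcell import *
print(sign_off())"
```

```text
the job is handed in; nothing more can be done
None
```

I did the job in the order asked and handed it in at about 19 s of the 64 s allowed, with the robot clear of everything.

- **Mushroom press:** I pushed it down with the shut fingertips until it stopped, at about 27 N. After I let go, it stayed about 7 mm lower in both cameras, so it had latched.
- **Gate plate:** I lifted it straight up out of the holder and set it same way up, with its foot on the bench. It leans against the middle of the crate's front, and I let go of it there. It had not shifted about 6 s later.
- **Mushroom release:** I then gripped the head, turned it about 60 degrees clockwise and let go. It is back up at its starting height within about 1 mm in both cameras.
- **Other things:** the last picture shows the carton, tape, wrench, jar, mug and coupler where they stood.

**Checks that disagreed:**
- **Slant:** I set the plate at 16 degrees, and its outer edges fit that. A rough plane fit to the depth gave 20 to 22 degrees. Both are inside the 10 to 30 degree limit.
- **Coupler:** in the last top picture the detector put the coupler on the wrench. The side picture shows it in its place, within about 4 pixels of its first reading.

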